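# Stack the test sieves on the shaker

## Task

Build the sieve stack on the little shaker: onto its receiver pan put the fine sieve, then the medium one, then the coarse one, and close the top with the lid, each pushed fully home in the rim of the one below and upright. Leave the vial, the eyepiece and the beaker standing where they are.

Things in the scene. Friction and masses are not known exactly. Their poses are not given: they have to be found in the camera images.
- coarse_sieve_center (a point): Steel test sieve, open top, 44 mm tall. COARSE mesh: few wires 16 mm apart, large openings. From below: 8 mm spigot tapering 42 to 28 mm, 52 mm wall with grip belt 58 mm across (15-29 mm above underside; grip here, any yaw), rim 52 mm outside, 45 inside, open 12 mm deep. The spigot drops 8 mm into the rim of the part below, the wall resting on that rim. Point: on its axis, 22 mm above underside; z up. 0.08-0.17 kg.
- medium_sieve_center (a point): Steel test sieve, open top, 44 mm tall. MEDIUM mesh: wires 8.5 mm apart, openings plain to see. From below: 8 mm spigot tapering 42 to 28 mm, 52 mm wall with grip belt 58 mm across (15-29 mm above underside; grip here, any yaw), rim 52 mm outside, 45 inside, open 12 mm deep. The spigot drops 8 mm into the rim of the part below, the wall resting on that rim. Point: on its axis, 22 mm above underside; z up. 0.08-0.17 kg.
- fine_sieve_center (a point): Steel test sieve, open top, 44 mm tall. FINE mesh: wires 2.2 mm apart, like a grey sheet. From below: 8 mm spigot tapering 42 to 28 mm, 52 mm wall with grip belt 58 mm across (15-29 mm above underside; grip here, any yaw), rim 52 mm outside, 45 inside, open 12 mm deep. The spigot drops 8 mm into the rim of the part below, the wall resting on that rim. Point: on its axis, 22 mm above underside; z up. 0.08-0.17 kg.
- stack_lid_center (a point): Closed steel lid of the sieve stack, 44 mm tall: same 8 mm spigot, 52 mm wall and 58 mm grip belt (15-29 mm above underside) as the sieves, but a closed, slightly domed top (34 mm) with a small round knob 18 mm across. Its spigot drops 8 mm into a sieve rim. Point: on its axis, 22 mm above underside; z up. 0.08-0.17 kg.
- pan_rim (a point): Centre of the open rim of the receiver pan, 66 mm above the bench; z up. The steel pan (52 mm outside, 45 inside) is fixed on the small white round sieve shaker (84 mm across, 34 high, grey control box on one side), which does not move. A part seated here has its given point 14 mm above this one; each further part stands 36 mm higher.
- vial: Bystander: capped glass vial, 27 mm across, 64 mm tall, standing; origin at the centre of its underside.
- eyepiece: Bystander: black microscope eyepiece, 38 mm across, 50 mm tall, standing; origin at the centre of its underside.
- beaker: Bystander: small glass beaker, 58 mm across, 68 mm tall, standing; origin at the centre of its underside.

How it is judged:
By the outcome, as a careful person would: the job done as asked, in the order asked, and still so for the second after the job is handed in, with the robot touching nothing.
It also fails if it takes over 109 s, if anything falls off the work surface, if the arm or the gripper's body presses on something with over 40 N, if the wrist force passes 120 N, or if a joint passes its speed limit or range.

## Robot

A 6-joint arm with a two-finger parallel gripper is mounted at the origin on a cart in front of the work surface, level with it; the furniture and walls round the work are solid. World frame = base frame: x ahead of the robot, y to its left, z up, the work surface at z = 0. Lengths are in m, angles in degrees, forces in N, time in s.
With the tool pointing down it reaches from about 0.375 to 0.825 m from the base axis. Payload 5.5 kg.
Tool frame: the origin (TCP) lies midway between the tips of the shut fingers; the grasp point (between the pads) lies env.grip_depth behind it (env.grip_depth is the distance from the TCP to the grasp point, in m); x points along the fingers, y is the direction in which the jaws open and shut, and the axes are right-handed (so a half turn about x gives the same grasp; the last joint's range is limited). The gripper opens to 85 mm and grips with 20 to 120 N. Pads are 22 mm wide; open, the fingers measure 114 mm over their backs; the gripper's body (76 mm by 85 mm) begins 54 mm behind the grasp point. The pads swing forward as they close: fully open they stand 13 mm farther back than shut.
Start: joints at [72.88, 17.962, -2.699, 69.339, 0, 90], TCP at [0.177, 0.573, 0.231] pointing down, gripper open.
Joint ranges: [-152.73, 152.73], [-39.44, 99.34], [-58.76, 71.6], [-118.89, 123.64], [-81.53, 83.1], [-180, 180]. Speed limits (degrees/s): [136.94, 136.94, 172.46, 180, 180, 180].

## Interface

Orientations are given as [roll, pitch, yaw] about the fixed x, y, z axes, in that order (R = Rz(yaw) Ry(pitch) Rx(roll)).
In Python, from station import env, optics gives the robot as it stands. The module is installed in compiled form; this text tells all that it offers.
- The arm moves only by the tool jog_arm, never from a script. Its argument "increments" is a list of rows, each a list of 7 numbers: the turn, a rotation vector about the tool's x, y, z in degrees, then the shift along the tool's x, y, z in mm, then the finger opening in mm, from 0 to 85.4. In form: [[ax, ay, az, x, y, z, claw], ...]. A call has 1 to 8 rows; each row shifts and turns the pose as measured when the row begins, along the tool's axes as they then stand; what a row does not reach is not made up. A row lasts 1/10 s, in which the tool goes at most 50 mm and 8.59 degrees, less where a joint would pass 70% of its speed; a pose out of reach is approached as far as the arm can. A call is refused whole if a number of a shift passes 50 or a number of a turn 8.59, either way. A call with a gripper value outside its range is refused whole. The fingers move at their own pace and stop on an object; the grip force is fixed at half the most. Time passes only in rows, so rows that do not move let the fingers close. It gives the time, the measured TCP pose, the force and the opening at its end, in the units of the state.
- env.sense(): the state, without advancing time (a new reading comes with each control period).
- optics.camera(name): name is "scene" or "top" or "wrist"; returns a dict with "frame" (400x640x3 uint8, blue, green, red), "depth" (400x640 float32, m along the optical axis (not along the pixel's ray), 0 where there is no reading), "fov_y" (degrees; the focal length in pixels is half the picture's height over the tangent of half this angle, whatever the lens; pixels are square), "cx", "cy" (the principal point, pixels), "k1" (the pictures are not rectified: a ray, as slopes to the right and down, at radius r is drawn at 1 + k1 r^2 times it, then the intrinsics apply), "pose" (4x4, takes a point from camera to world coordinates); the wrist camera has in their place "tool_from_camera" (4x4, takes a point from camera to tool coordinates, whose origin is the TCP and whose axes are the tool frame's). Camera axes: x right, y down, z forward; pixel columns grow to the right and rows downward; lengths in m; the calibration is good to about 2 mm. A picture is of the moment at which its call begins: read the wrist's pose just before it.
- env.hand_in(): hands the job in, once; it reports no verdict.
The state is a dict: "time_s": time; "q": joint angles; "joint_vel": joint speeds; "joint_torque": joint torques, N m; "ee_pos": TCP position; "ee_rot": TCP orientation; "ft_force": force on the tool from outside, world axes, zero at the start; "torque": the same for the moment, N m; "grip_width": finger opening in m.
Only numpy, scipy, OpenCV 4.12 (cv2) and the standard library are available. Lean on these libraries where they do the work, as an engineer would, in place of code of your own. Each camera call takes 0.05 s, during which the arm holds its last target.

## Working session

There is one attempt and no reset: what is moved stays moved. The work goes in short steps, Python scripts to look and compute and a tool call to move; the robot and the scene stay as the last step left them, time stands still between calls to the robot, and variables do not carry over. Pictures are saved under pics/ and viewed, and the job is handed in when it is done.

Besides the shell and the picture viewer there is one more tool, called after ">>>" by a JSON object that holds its "name" and its "arguments". jog_arm: Moves the arm, as the interface text tells. Its arguments: {"type":"object","properties":{"increments":{"type":"array","items":{"type":"array","items":{"type":"number"}}}},"required":["increments"]}

```bash
mkdir -p pics
cat > h.py <<'E'
from station import env, optics
import numpy as np, cv2
def f_of(c): return 200/np.tan(np.radians(c['fov_y'])/2)
def ray(c,u,v):
    f=f_of(c); d=np.array([(u-c['cx'])/f,(v-c['cy'])/f])
    s=d.copy()
    for _ in range(20): s=d/(1+c['k1']*(s@s))
    return np.array([s[0],s[1],1.])
def onplane(c,P,u,v,z):
    r=P[:3,:3]@ray(c,u,v); o=P[:3,3]; t=(z-o[2])/r[2]; return o+t*r
E
python3 - <<'E'
from h import *
s=env.sense(); print(s, env.grip_depth)
for n in ["scene","top","wrist"]:
    c=optics.camera(n); cv2.imwrite(f"pics/{n}0.png",c['frame']); np.save(f"pics/{n}0.npy",c['depth'])
    print(n,{k:v for k,v in c.items() if k not in('frame','depth')}, (c['depth']>0).mean())
E
```

```text
{'time_s': 0.0, 'q': array([ 7.28808234e+01,  1.80044398e+01, -2.75664337e+00,  6.93405578e+01,
       -1.66281225e-03,  9.00015678e+01]), 'joint_vel': array([ 0.11859   , -0.00682581,  0.02603208, -0.00522435, -0.0037264 ,
        0.03465255]), 'joint_torque': array([ 8.63538917e-04, -5.39587677e+01,  3.39750552e+01,  1.93321594e-02,
       -8.50046331e-05, -5.82746310e-06]), 'ee_pos': array([0.17644626, 0.57283262, 0.2304135 ]), 'ee_rot': array([ -89.06117746,   89.89834538, -106.18192038]), 'ft_force': array([-1.32923854,  0.65519794,  0.70539669]), 'torque': array([ 0.0499692 ,  0.01781929, -0.00056131]), 'grip_width': 0.08540729933666763} 0.0187
scene {'fov_y': 44.35221948248809, 'cx': 320.6627948260299, 'cy': 192.58012370310362, 'k1': -0.1387688337227729, 'pose': array([[-0.87686746, -0.18765991,  0.44259148,  0.1111332 ],
       [-0.4807129 ,  0.35053533, -0.80376619,  1.05488355],
       [-0.00430926, -0.91755585, -0.39758356,  0.51322916],
       [ 0.        ,  0.        ,  0.        ,  1.        ]])} 0.9959453125
top {'fov_y': 55.783199807714276, 'cx': 313.0892191811033, 'cy': 200.09956650133208, 'k1': -0.05983827137899595, 'pose': array([[ 0.00930871, -0.99687414,  0.07845568,  0.49513436],
       [-0.99993549, -0.00979048, -0.00575828,  0.20646995],
       [ 0.0065084 , -0.07839702, -0.99690097,  0.92691128],
       [ 0.        ,  0.        ,  0.        ,  1.        ]])} 0.9960859375
wrist {'fov_y': 66.29548855473345, 'cx': 320.2859799682303, 'cy': 195.84621586366706, 'k1': -0.05174556663284569, 'tool_from_camera': array([[-4.59699731e-04, -2.78021769e-01,  9.60574664e-01,
        -1.42459535e-01],
       [ 9.99999487e-01, -9.95045992e-04,  1.90568267e-04,
        -3.22895027e-05],
       [ 9.02833842e-04,  9.60574258e-01,  2.78022084e-01,
        -7.11615710e-02],
       [ 0.00000000e+00,  0.00000000e+00,  0.00000000e+00,
         1.00000000e+00]])} 0.9960078125
```

View pics/scene0.png

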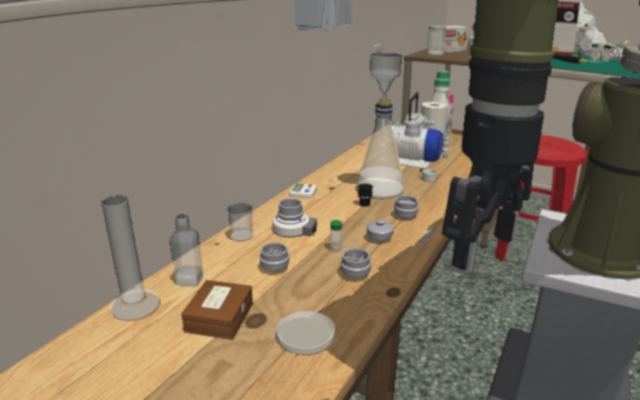

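View pics/top0.png

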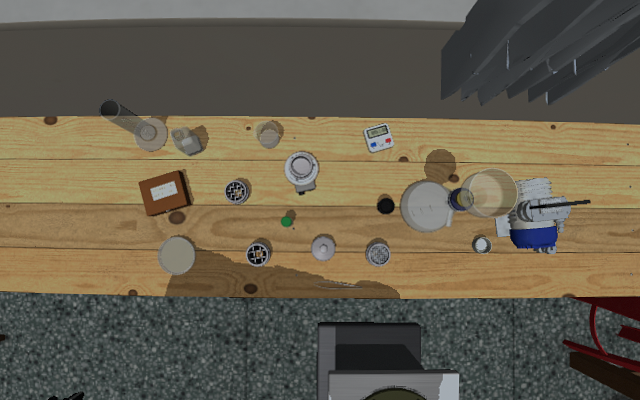

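View pics/wrist0.png

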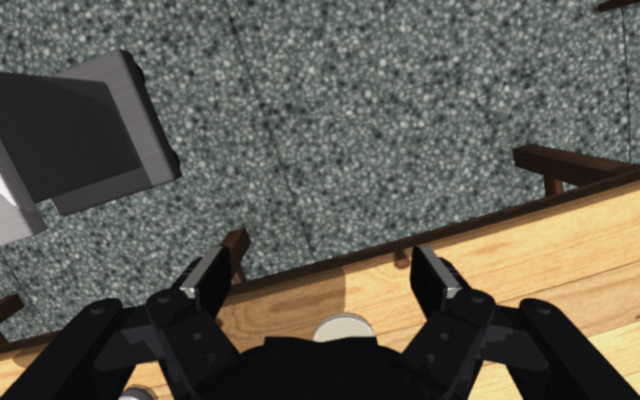

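Run:
```python
import cv2
a=cv2.imread('pics/top0.png')[120:280,215:415]
cv2.imwrite('pics/top0z.png',cv2.resize(a,None,fx=4,fy=4,interpolation=cv2.INTER_CUBIC)[:600])
```

```text
(no output)
```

View pics/top0z.png

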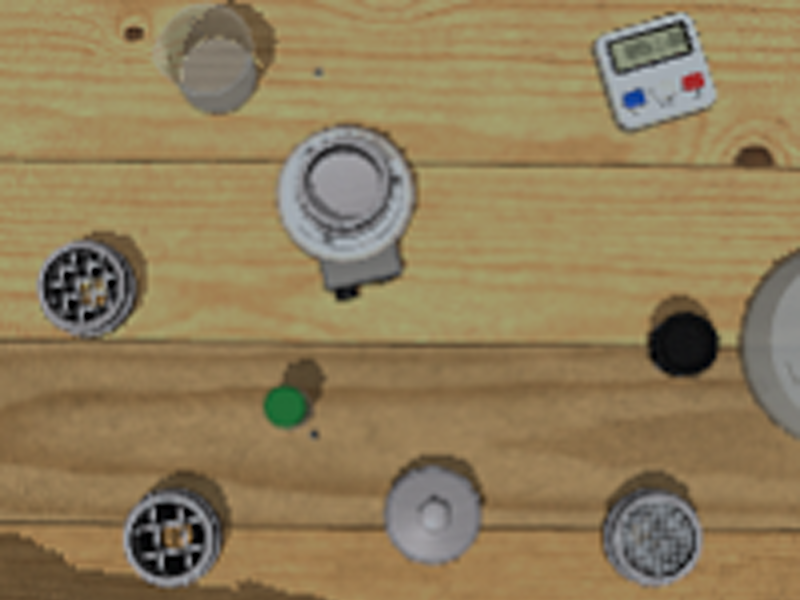

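```bash
cat >> h.py <<'E'
def cloud(c,P):
    H,W=c['depth'].shape; f=f_of(c)
    u,v=np.meshgrid(np.arange(W),np.arange(H))
    d=np.stack([(u-c['cx'])/f,(v-c['cy'])/f],-1); s=d.copy()
    for _ in range(15): s=d/(1+c['k1']*(s**2).sum(-1,keepdims=True))
    r=np.concatenate([s,np.ones((H,W,1))],-1)*c['depth'][...,None]
    return r@P[:3,:3].T+P[:3,3]
from scipy.optimize import least_squares
def circ(xy):
    xy=np.asarray(xy,float); m=xy.mean(0)
    r=least_squares(lambda p:np.hypot(*(xy-p[:2]).T)-p[2],[*m,.026],loss='soft_l1',f_scale=.001).x
    return r
E
python3 - <<'E'
from h import *
T={'fine':(378,254,.044),'medium':(237,191,.044),'coarse':(258,254,.044),'lid':(323,248,.034),'pan':(302,167,.066),'vial':(287,221,.064),'eyep':(386,205,.05),'beaker':(269,133,.068)}
c=optics.camera('top'); pts=cloud(c,c['pose'])
for n,(u,v,h) in T.items():
    p=pts[v-16:v+17,u-16:u+17].reshape(-1,3); p=p[p[:,2]>h-.012]
    if len(p)<5: print(n,'few',onplane(c,c['pose'],u,v,h)); continue
    hi=p
    (x,y),r=cv2.minEnclosingCircle(hi[:,:2].astype(np.float32)); 
    print(n,len(p),np.round([x,y,r],4),'zmax',np.round(np.percentile(p[:,2],[50,95,100]),4),'centroid',hi[:,:2].mean(0).round(4),'px',onplane(c,c['pose'],u,v,h).round(4))
c=optics.camera('scene'); P=cloud(c,c['pose'])
for n,(u,v,h) in T.items():
    pass
tops=dict(fine=(.044))
E
```

```text
fine 311 [0.4632 0.1149 0.097 ] zmax [0.0349 0.0468 0.9269] centroid [0.4412 0.0493] px [0.4403 0.0491 0.044 ]
medium 227 [0.5442 0.3076 0.1125] zmax [0.0413 0.0472 0.9269] centroid [0.5804 0.3807] px [0.5843 0.3805 0.044 ]
coarse 203 [0.463  0.2809 0.0812] zmax [0.043  0.0476 0.9269] centroid [0.4379 0.3299] px [0.4379 0.3281 0.044 ]
lid 483 [0.4609 0.1832 0.0415] zmax [0.0331 0.0451 0.9269] centroid [0.4509 0.177 ] px [0.4527 0.177  0.034 ]
pan 137 [0.5808 0.223  0.0874] zmax [0.066  0.0701 0.9269] centroid [0.6364 0.2299] px [0.6391 0.2277 0.066 ]
vial 96 [0.5048 0.2403 0.0353] zmax [0.0655 0.0703 0.9269] centroid [0.5123 0.2598] px [0.5146 0.2605 0.064 ]
eyep 226 [0.5248 0.1094 0.1016] zmax [0.048  0.0529 0.9269] centroid [0.5511 0.0338] px [0.5543 0.0312 0.05  ]
beaker 155 [0.6195 0.2654 0.1377] zmax [0.0666 0.3288 0.9269] centroid [0.7134 0.3114] px [0.7177 0.3051 0.068 ]
```

```bash
cat >> h.py <<'E'
from scipy.spatial.transform import Rotation as Ro
def tool():
    s=env.sense(); T=np.eye(4); T[:3,:3]=Ro.from_euler('xyz',s['ee_rot'],degrees=True).as_matrix(); T[:3,3]=s['ee_pos']; return T,s
def to(x,y,z):
    T,s=tool(); print('tool shift mm',(T[:3,:3].T@(np.array([x,y,z])-T[:3,3])*1000).round(1))
    # turn needed to point down keeping tool y yaw
def level(yawy=None):
    T,s=tool(); R=T[:3,:3]; x=np.array([0,0,-1.]); 
    y=R[:,1]*[1,1,0] if yawy is None else np.array([np.cos(np.radians(yawy)),np.sin(np.radians(yawy)),0]); y/=np.linalg.norm(y)
    D=np.stack([x,y,np.cross(x,y)],1)
    print('turn deg',np.degrees(Ro.from_matrix(R.T@D).as_rotvec()).round(2),'yaw of y',np.degrees(np.arctan2(R[1,1],R[0,1])).round(2))
E
python3 - <<'E'
from h import *
T,s=tool(); print(T.round(4)); level()
for p in [(.4412,.0495),(.451,.177),(.438,.329),(.582,.381),(.637,.229)]: to(*p,.16)
E
```

```text
[[-2.000e-04  2.944e-01  9.557e-01  1.765e-01]
 [-7.000e-04  9.557e-01 -2.944e-01  5.732e-01]
 [-1.000e+00 -8.000e-04  0.000e+00  2.309e-01]
 [ 0.000e+00  0.000e+00  0.000e+00  1.000e+00]]
turn deg [0.   0.   0.04] yaw of y 72.88
tool shift mm [  71.2 -422.5  407.1]
tool shift mm [  71.1 -297.8  378.9]
tool shift mm [  71.  -156.3  321.7]
tool shift mm [ 70.9 -64.3 444.1]
tool shift mm [  71.  -193.3  541.4]
```

>>> {"name": "jog_arm", "arguments": {"increments": [[0, 0, 0, 2, -30, 29, 85], [0, 0, 0, 3, -34, 32, 85], [0, 0, 0, 3, -34, 32, 85], [0, 0, 0, 3, -34, 32, 85], [0, 0, 0, 3, -34, 32, 85], [0, 0, 0, 3, -34, 32, 85], [0, 0, 0, 3, -34, 32, 85], [0, 0, 0, 3, -34, 32, 85]]}}

```text
time_s: 1.05
ee_pos: [0.343, 0.2371, 0.2056]
ee_rot: [65.7, 89.8, 49.2]
ft_force: [1.0, -0.2, 0.2]
grip_width: 0.0852
```

Run:
```python
from h import *
to(.4412,.0495,.2);level();print(env.sense()['q'].round(1))
```

```text
tool shift mm [   5.4 -152.   147.4]
turn deg [-0.    0.06 -0.14] yaw of y 73.53
[ 34.6  -1.2 -28.6  62.4   0.   51.1]
```

>>> {"name": "jog_arm", "arguments": {"increments": [[0, 0, 0, 1, -32, 31, 85], [0, 0, 0, 1, -32, 31, 85], [0, 0, 0, 1, -32, 31, 85], [0, 0, 0, 1, -32, 31, 85], [0, 0, 0, 1, -20, 19, 85], [0, 0, 0, 0, -6, 5, 85], [0, 0, 0, 0, 0, 0, 85]]}}

```text
time_s: 1.75
ee_pos: [0.4452, 0.0343, 0.2009]
ee_rot: [39.5, 89.7, 22.5]
ft_force: [0.2, 0.1, 0.6]
grip_width: 0.0851
```

Run:
```python
from h import *
to(.4412,.0495,.2);level()
T,s=tool(); c=optics.camera('wrist'); cv2.imwrite('pics/w1.png',c['frame'])
P=T@c['tool_from_camera']; p=cloud(c,P)
m=(p[...,2]>.035)&(p[...,2]<.055)&(np.hypot(p[...,0]-.441,p[...,1]-.0495)<.05)
print(m.sum(), p[m].mean(0))
```

```text
tool shift mm [ 0.9 13.4 -8.3]
turn deg [-0.    0.26 -0.21] yaw of y 73.07
681 [0.43895561 0.0463907  0.04249053]
```

View pics/w1.png

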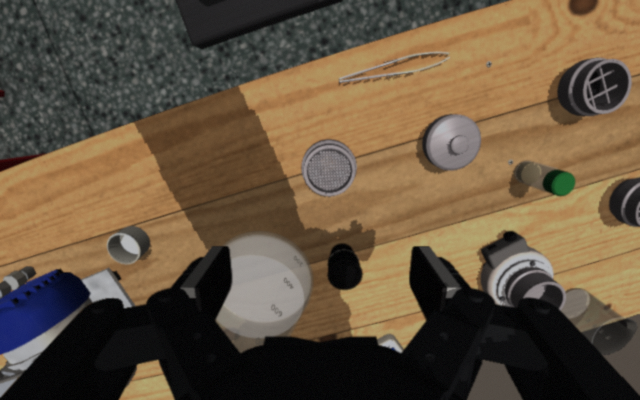

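```bash
cat >> h.py <<'E'
def ringfit(p,x,y,h,tol=.003,rmax=.034):
    m=(abs(p[...,2]-h)<tol)&(np.hypot(p[...,0]-x,p[...,1]-y)<rmax)
    q=p[m]
    if len(q)<20: return None
    r=circ(q[:,:2]); 
    r=least_squares(lambda a:np.hypot(*(q[:,:2]-a).T)-.0243,r[:2],loss='soft_l1',f_scale=.001).x if h!=.034 else circ(q[:,:2])[:2]
    return r.round(4),len(q),circ(q[:,:2]).round(4),q[:,2].mean().round(4)
E
python3 - <<'E'
from h import *
T,s=tool(); c=optics.camera('wrist')
P=T@c['tool_from_camera']; p=cloud(c,P)
W={'fine':(.4412,.0495,.044),'coarse':(.438,.329,.044),'pan':(.637,.229,.066),'medium':(.582,.381,.044)}
for n,w in W.items(): print(n,ringfit(p,*w))
c=optics.camera('top'); p=cloud(c,c['pose'])
for n,w in W.items(): print('top',n,ringfit(p,*w))
c=optics.camera('scene'); p=cloud(c,c['pose'])
for n,w in W.items(): print('scene',n,ringfit(p,*w))
E
```

```text
fine (array([0.4381, 0.0464]), 580, array([0.4381, 0.0464, 0.0242]), np.float64(0.0435))
coarse (array([0.4363, 0.3297]), 757, array([0.4363, 0.3297, 0.0241]), np.float64(0.0436))
pan (array([0.6418, 0.2299]), 269, array([0.6418, 0.2299, 0.0243]), np.float64(0.0652))
medium (array([0.5837, 0.3838]), 128, array([0.5837, 0.3854, 0.0258]), np.float64(0.0429))
top fine (array([0.4404, 0.0477]), 35, array([0.4423, 0.0469, 0.0261]), np.float64(0.0445))
top coarse (array([0.4375, 0.331 ]), 103, array([0.4375, 0.331 , 0.024 ]), np.float64(0.0448))
top pan (array([0.6422, 0.2306]), 106, array([0.6423, 0.2306, 0.0242]), np.float64(0.0668))
top medium (array([0.5835, 0.3849]), 98, array([0.5835, 0.3849, 0.0244]), np.float64(0.0443))
scene fine (array([0.437 , 0.0468]), 82, array([0.437 , 0.0468, 0.0245]), np.float64(0.043))
scene coarse (array([0.4355, 0.3317]), 135, array([0.4355, 0.3317, 0.0243]), np.float64(0.0432))
scene pan (array([0.642 , 0.2318]), 106, array([0.642 , 0.2318, 0.0243]), np.float64(0.0654))
scene medium (array([0.5834, 0.3861]), 133, array([0.5835, 0.3861, 0.0241]), np.float64(0.0433))
```

Run:
```python
from h import *
to(.4382,.0465,.0);level(); print(env.sense()['ee_pos'])
```

```text
tool shift mm [200.9   7.3  -9.9]
turn deg [-0.    0.25 -0.22] yaw of y 73.3
[0.44453557 0.03614179 0.2009337 ]
```

>>> {"name": "jog_arm", "arguments": {"increments": [[0, 0.2, -0.2, 20, 4, -5, 85], [0, 0, 0, 30, 3, -4, 85], [0, 0, 0, 30, 0, 0, 85], [0, 0, 0, 20, 0, 0, 85], [0, 0, 0, 5, 0, 0, 85], [0, 0, 0, 0, 0, 0, 85]]}}

```text
time_s: 2.55
ee_pos: [0.4372, 0.0533, 0.0948]
ee_rot: [38.6, 89.7, 22.7]
ft_force: [-0.3, -0.5, 0.4]
grip_width: 0.0851
```

Run:
```python
from h import *
to(.4382,.0465,.0);level(); print(env.sense()['ee_pos'])
T,s=tool(); c=optics.camera('wrist'); cv2.imwrite('pics/w2.png',c['frame'])
p=cloud(c,T@c['tool_from_camera']); print(ringfit(p,.4382,.0465,.044))
```

```text
tool shift mm [94.8 -6.6  2.5]
turn deg [-0.    0.24 -0.19] yaw of y 74.05
[0.4371544  0.05331572 0.09478407]
(array([0.4383, 0.0462]), 1228, array([0.4382, 0.0462, 0.0241]), np.float64(0.0435))
```

View pics/w2.png

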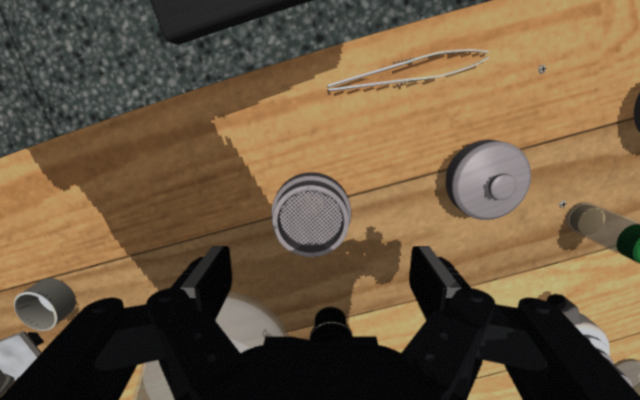

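>>> {"name": "jog_arm", "arguments": {"increments": [[0, 0.2, -0.2, 10, -6, 2, 85], [0, 0, 0, 25, 0, 0, 85], [0, 0, 0, 25, 0, 0, 85], [0, 0, 0, 0, 0, 0, 85], [0, 0, 0, 0, 0, 0, 85]]}}

```text
time_s: 3.1
ee_pos: [0.4434, 0.0467, 0.0378]
ee_rot: [15.2, 89.4, -0.7]
ft_force: [0.3, -0.2, 1.1]
grip_width: 0.085
```

Run:
```python
from h import *
to(.4382,.0463,.0);level(); print(env.sense()['ee_pos'])
```

```text
tool shift mm [37.7 -1.9 -5.2]
turn deg [-0.    0.58 -0.16] yaw of y 74.1
[0.44336148 0.04668788 0.03780298]
```

>>> {"name": "jog_arm", "arguments": {"increments": [[0, 0.6, 0, 15, -2, -5, 85], [0, 0.3, 0, 12, 0, -2, 85], [0, 0, 0, 4, 0, 0, 85], [0, 0, 0, 0, 0, 0, 85]]}}

```text
time_s: 3.5
ee_pos: [0.438, 0.0466, 0.0068]
ee_rot: [125.5, 89.7, 109.6]
ft_force: [0.3, 0.0, -0.1]
grip_width: 0.085
```

Run:
```python
from h import *
to(.4382,.0463,.0);level(); print(env.sense()['ee_pos'])
```

```text
tool shift mm [ 6.8 -0.3  0.3]
turn deg [ 0.   -0.17 -0.24] yaw of y 74.08
[0.43800418 0.04661077 0.00684875]
```

>>> {"name": "jog_arm", "arguments": {"increments": [[0, -0.1, -0.2, 7, 0, 0, 85], [0, 0, 0, 0, 0, 0, 70], [0, 0, 0, 0, 0, 0, 40], [0, 0, 0, 0, 0, 0, 40], [0, 0, 0, 0, 0, 0, 40], [0, 0, 0, 0, 0, 0, 40], [0, 0, 0, 0, 0, 0, 40]]}}

```text
time_s: 4.2
ee_pos: [0.4385, 0.0467, 0.0002]
ee_rot: [111.7, 90.0, 95.8]
ft_force: [0.5, 0.4, -0.8]
grip_width: 0.0563
```

Run:
```python
from h import *
to(.4382,.0463,.0);level(); s=env.sense();print(s['ee_pos'],s['ft_force'])
T,s=tool(); c=optics.camera('wrist'); cv2.imwrite('pics/w3.png',c['frame'])
p=cloud(c,T@c['tool_from_camera']); print(ringfit(p,.4382,.0465,.044))
```

```text
tool shift mm [ 0.2 -0.5 -0.1]
turn deg [ 0.   -0.01 -0.03] yaw of y 74.1
[4.38466312e-01 4.67436749e-02 1.78141454e-04] [ 0.47094271  0.41195367 -0.77135236]
(array([0.4384, 0.0467]), 3416, array([0.4384, 0.0467, 0.0243]), np.float64(0.0434))
```

View pics/w3.png

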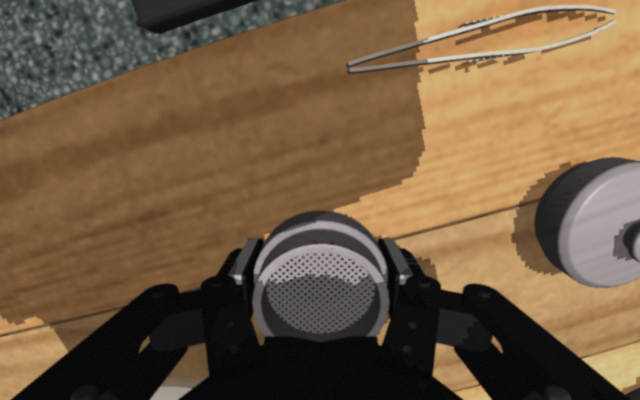

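>>> {"name": "jog_arm", "arguments": {"increments": [[0, 0, 0, -10, 0, 0, 40], [0, 0, 0, -25, 0, 0, 40], [0, 0, 0, -35, 0, 0, 40], [0, 0, 0, -30, 0, 0, 40], [0, 0, 0, -15, 0, 0, 40], [0, 0, 0, 0, 0, 0, 40]]}}

```text
time_s: 4.85
ee_pos: [0.4371, 0.0465, 0.1216]
ee_rot: [-171.5, 89.9, 172.6]
ft_force: [0.2, 0.4, -1.4]
grip_width: 0.0562
```

Run:
```python
from h import *
to(.642,.2305,.12);level(); s=env.sense();print(s['ee_pos'],s['ft_force'],s['grip_width'])
```

```text
tool shift mm [  1.2 233.1 146.7]
turn deg [-0.   -0.12  0.02] yaw of y 74.1
[0.43706981 0.0465454  0.12157166] [ 0.21049126  0.44946272 -1.41343834] 0.0562184628492512
```

>>> {"name": "jog_arm", "arguments": {"increments": [[0, 0, 0, 0, 20, 13, 40], [0, 0, 0, 0, 35, 22, 40], [0, 0, 0, 0, 38, 24, 40], [0, 0, 0, 0, 38, 24, 40], [0, 0, 0, 0, 36, 23, 40], [0, 0, 0, 0, 20, 13, 40], [0, 0, 0, 0, 8, 4, 40], [0, 0, 0, 0, 0, 0, 40]]}}

```text
time_s: 5.65
ee_pos: [0.6105, 0.2044, 0.1143]
ee_rot: [-146.8, 89.5, -162.9]
ft_force: [-0.3, -0.8, -1.3]
grip_width: 0.0564
```

Run:
```python
from h import *
to(.642,.2305,.12);level(); s=env.sense();print(s['ee_pos'],s['ft_force'],s['grip_width'])
```

```text
tool shift mm [-6.  33.8 23. ]
turn deg [-0.   -0.44  0.28] yaw of y 73.96
[0.61048644 0.20440512 0.11432744] [-0.31154226 -0.77496685 -1.2592143 ] 0.05640452756437877
```

>>> {"name": "jog_arm", "arguments": {"increments": [[0, -0.4, 0.2, -4, 20, 14, 40], [0, 0, 0, -2, 10, 7, 40], [0, 0, 0, 0, 0, 0, 40], [0, 0, 0, 0, 0, 0, 40]]}}

```text
time_s: 6.05
ee_pos: [0.6337, 0.2232, 0.1175]
ee_rot: [-133.1, 89.4, -149.3]
ft_force: [0.0, 0.1, -1.9]
grip_width: 0.0561
```

Run:
```python
from h import *
to(.642,.2305,.12);level(); s=env.sense();print(s['ee_pos'],s['ft_force'],s['grip_width'])
T,s=tool(); c=optics.camera('wrist'); cv2.imwrite('pics/w4.png',c['frame'])
p=cloud(c,T@c['tool_from_camera']); x,y,z=T[:3,3]; print(ringfit(p,x,y,z+.044)); print(ringfit(p,.642,.2305,.066))
for n in ('top','scene'):
    c=optics.camera(n); cv2.imwrite(f'pics/{n}4.png',c['frame']); p=cloud(c,c['pose']); print(n,ringfit(p,x,y,z+.044))
```

```text
tool shift mm [-2.7  9.3  5.9]
turn deg [-0.   -0.41  0.44] yaw of y 73.84
[0.63368708 0.22324903 0.11745207] [ 0.04364975  0.06303087 -1.88082414] 0.056058218451335275
(array([0.634 , 0.2234]), 3350, array([0.634 , 0.2234, 0.0243]), np.float64(0.1608))
(array([0.6424, 0.2311]), 586, array([0.6424, 0.2311, 0.0242]), np.float64(0.0655))
top None
scene (array([0.6331, 0.2233]), 92, array([0.6338, 0.2236, 0.025 ]), np.float64(0.1607))
```

View pics/scene4.png

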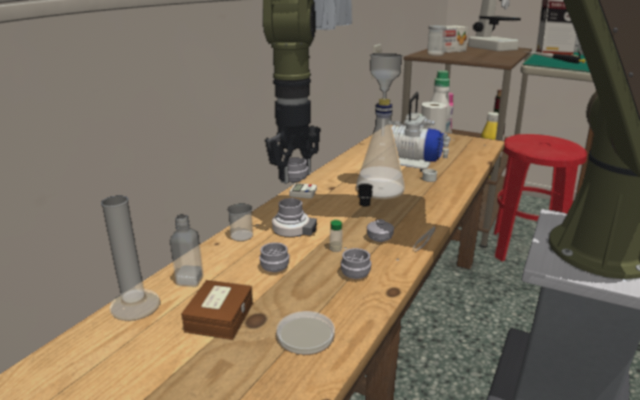

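>>> {"name": "jog_arm", "arguments": {"increments": [[0, -0.5, 0.5, 0, 9, 6, 40], [0, 0, 0, 10, 0, 0, 40], [0, 0, 0, 15, 0, 0, 40], [0, 0, 0, 0, 0, 0, 40], [0, 0, 0, 0, 0, 0, 40]]}}

```text
time_s: 6.7
ee_pos: [0.6424, 0.2301, 0.0914]
ee_rot: [38.0, 89.8, 21.8]
ft_force: [-0.2, 0.1, -0.7]
grip_width: 0.0563
```

Run:
```python
from h import *
to(.6422,.2308,.058);level(); s=env.sense();print(s['ee_pos'],s['ft_force'],s['grip_width'])
```

```text
tool shift mm [33.4  0.6 -0.5]
turn deg [-0.    0.19 -0.14] yaw of y 73.79
[0.6423647  0.23007858 0.0914016 ] [-0.24261129  0.05981092 -0.73968501] 0.056255818918020874
```

>>> {"name": "jog_arm", "arguments": {"increments": [[0, 0.2, -0.1, 14, 1, 0, 40], [0, 0, 0, 8, 0, 0, 40], [0, 0, 0, 6, 0, 0, 40], [0, 0, 0, 3, 0, 0, 40], [0, 0, 0, 0, 0, 0, 40]]}}

```text
time_s: 7.2
ee_pos: [0.6429, 0.2313, 0.058]
ee_rot: [109.9, 90.0, 93.7]
ft_force: [0.6, 0.7, 0.0]
grip_width: 0.0564
```

Run:
```python
from h import *
to(.6422,.2308,.058);level(); s=env.sense();print(s['ee_pos'],s['ft_force'],s['grip_width'])
```

```text
tool shift mm [-0.  -0.6 -0.6]
turn deg [ 0.   -0.02 -0.05] yaw of y 73.79
[0.64294373 0.23125294 0.05798335] [0.58110645 0.71780947 0.00152427] 0.05636049939159293
```

>>> {"name": "jog_arm", "arguments": {"increments": [[0, 0, 0, 1, 0, 0, 40], [0, 0, 0, 1, 0, 0, 40], [0, 0, 0, 1, 0, 0, 40]]}}

```text
time_s: 7.5
ee_pos: [0.643, 0.2313, 0.0579]
ee_rot: [69.4, 89.9, 53.2]
ft_force: [-3.5, -1.9, 5.0]
grip_width: 0.0562
```

>>> {"name": "jog_arm", "arguments": {"increments": [[0, 0, 0, 3, 0, 0, 40], [0, 0, 0, 3, 0, 0, 40]]}}

```text
time_s: 7.7
ee_pos: [0.6432, 0.2313, 0.0578]
ee_rot: [47.8, 89.8, 31.6]
ft_force: [-10.2, -2.9, 20.2]
grip_width: 0.0561
```

>>> {"name": "jog_arm", "arguments": {"increments": [[0, 0, 0, 0, 0, 0, 40], [0, 0, 0, 0, 0, 0, 85], [0, 0, 0, 0, 0, 0, 85], [0, 0, 0, 0, 0, 0, 85], [0, 0, 0, -15, 0, 0, 85], [0, 0, 0, -25, 0, 0, 85], [0, 0, 0, -25, 0, 0, 85], [0, 0, 0, 0, 0, 0, 85]]}}

```text
time_s: 8.5
ee_pos: [0.6438, 0.2315, 0.1275]
ee_rot: [43.6, 89.7, 27.4]
ft_force: [0.7, 0.2, 0.3]
grip_width: 0.0855
```

Run:
```python
from h import *
s=env.sense();print(s['ee_pos'],s['ft_force'],s['grip_width'])
T,s=tool(); c=optics.camera('wrist'); cv2.imwrite('pics/w5.png',c['frame'])
p=cloud(c,T@c['tool_from_camera']); print(ringfit(p,.6425,.2308,.102)); print(ringfit(p,.5835,.385,.044))
c=optics.camera('scene');p=cloud(c,c['pose']); print(ringfit(p,.6425,.2308,.102))
to(.5835,.385,.12);level()
```

```text
[0.64384327 0.23150281 0.12751354] [0.65196941 0.15284908 0.32953723] 0.08545338493815097
(array([0.6438, 0.2315]), 1607, array([0.6438, 0.2315, 0.0241]), np.float64(0.1014))
(array([0.5841, 0.3843]), 1348, array([0.5841, 0.3843, 0.0241]), np.float64(0.0436))
(array([0.6436, 0.2319]), 98, array([0.6436, 0.2318, 0.0245]), np.float64(0.1013))
tool shift mm [  4.2 131.6 -99.3]
turn deg [-0.    0.04 -0.08] yaw of y 73.79
```

View pics/w5.png

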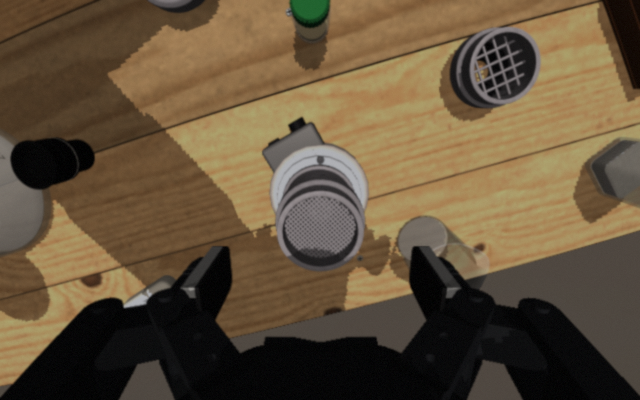

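>>> {"name": "jog_arm", "arguments": {"increments": [[0, 0, 0, -3, 20, -15, 85], [0, 0, 0, 0, 34, -26, 85], [0, 0, 0, 0, 34, -26, 85], [0, 0, 0, 0, 25, -18, 85], [0, 0, 0, 0, 8, -6, 85], [0, 0, 0, 0, 0, 0, 85], [0, 0, 0, 0, 0, 0, 85]]}}

```text
time_s: 9.3
ee_pos: [0.5842, 0.3728, 0.1196]
ee_rot: [-128.4, 89.5, -144.8]
ft_force: [-1.3, 0.7, 0.2]
grip_width: 0.0849
```

Run:
```python
from h import *
s=env.sense();print(s['ee_pos'],s['ft_force'],s['grip_width'])
T,s=tool(); c=optics.camera('wrist')
p=cloud(c,T@c['tool_from_camera']); r=ringfit(p,.584,.3845,.044);print(r)
to(r[0][0],r[0][1],0);level()
```

```text
[0.58417903 0.37284531 0.11958096] [-1.32948734  0.71074288  0.24642364] 0.08491841248628403
(array([0.5834, 0.3854]), 1015, array([0.5834, 0.3854, 0.0241]), np.float64(0.0435))
tool shift mm [119.5  13.   -3.7]
turn deg [-0.   -0.35  0.42] yaw of y 73.54
```

>>> {"name": "jog_arm", "arguments": {"increments": [[0, -0.4, 0.4, 10, 11, -3, 85], [0, 0, 0, 25, 1, 0, 85], [0, 0, 0, 25, 0, 0, 85], [0, 0, 0, 12, 0, 0, 85], [0, 0, 0, 0, 0, 0, 85], [0, 0, 0, 0, 0, 0, 85]]}}

```text
time_s: 9.95
ee_pos: [0.5883, 0.3816, 0.0439]
ee_rot: [26.1, 89.8, 9.2]
ft_force: [-0.0, -1.1, 0.7]
grip_width: 0.0849
```

Run:
```python
from h import *
s=env.sense();print(s['ee_pos'],s['ft_force'],s['grip_width'])
to(.5834,.3853,0);level()
```

```text
[0.58828604 0.38159914 0.04393571] [-3.73003448e-04 -1.08117576e+00  6.90697054e-01] 0.08487449257463879
tool shift mm [43.9  2.  -5.9]
turn deg [-0.   0.2 -0.1] yaw of y 73.08
```

>>> {"name": "jog_arm", "arguments": {"increments": [[0, 0.2, -0.1, 12, 2, -5, 85], [0, 0, 0, 15, 0, -1, 85], [0, 0, 0, 8, 0, 0, 85], [0, 0, 0, 2, 0, 0, 85], [0, 0, 0, 0, 0, 0, 85]]}}

```text
time_s: 10.45
ee_pos: [0.5843, 0.3866, 0.0062]
ee_rot: [53.9, 89.8, 37.0]
ft_force: [0.5, -0.1, -0.2]
grip_width: 0.0853
```

Run:
```python
from h import *
s=env.sense();print(s['ee_pos'],s['ft_force'],s['grip_width'])
to(.5834,.3853,0);level()
```

```text
[0.5842693  0.38656984 0.00621728] [ 0.52849242 -0.06222444 -0.20108553] 0.08525431966879608
tool shift mm [ 6.2 -1.5 -0.5]
turn deg [-0.    0.11 -0.16] yaw of y 73.07
```

>>> {"name": "jog_arm", "arguments": {"increments": [[0, 0.1, -0.1, 6, -1, 0, 85], [0, 0, 0, 0, 0, 0, 70], [0, 0, 0, 0, 0, 0, 40], [0, 0, 0, 0, 0, 0, 40], [0, 0, 0, 0, 0, 0, 40], [0, 0, 0, 0, 0, 0, 40], [0, 0, 0, 0, 0, 0, 40]]}}

```text
time_s: 11.15
ee_pos: [0.5848, 0.3859, 0.001]
ee_rot: [55.5, 89.9, 38.5]
ft_force: [0.4, 0.3, -1.6]
grip_width: 0.0561
```

Run:
```python
from h import *
T,s=tool(); c=optics.camera('wrist');print(s['ee_pos'],s['ft_force'],s['grip_width']); cv2.imwrite('pics/w6.png',c['frame'])
p=cloud(c,T@c['tool_from_camera']); r=ringfit(p,.584,.3845,.044);print(r);level()
```

```text
[0.58481431 0.3858514  0.00096963] [ 0.40816055  0.28327267 -1.56825375] 0.05612618811274765
(array([0.5838, 0.386 ]), 3593, array([0.5838, 0.386 , 0.0244]), np.float64(0.0434))
turn deg [-0.    0.08 -0.12] yaw of y 73.06
```

View pics/w6.png

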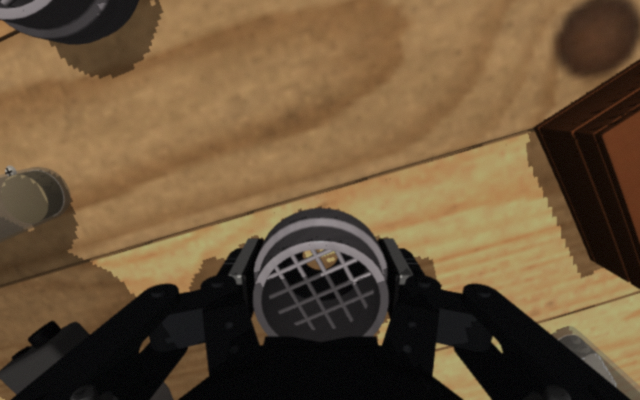

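>>> {"name": "jog_arm", "arguments": {"increments": [[0, 0, 0, -10, 0, 0, 40], [0, 0, 0, -25, 0, 0, 40], [0, 0, 0, -38, 0, 0, 40], [0, 0, 0, -38, 0, 0, 40], [0, 0, 0, -22, 0, 0, 40], [0, 0, 0, -8, 0, 0, 40], [0, 0, 0, 0, 0, 0, 40]]}}

```text
time_s: 11.9
ee_pos: [0.5834, 0.3849, 0.1488]
ee_rot: [141.0, 90.0, 124.0]
ft_force: [-0.2, -0.5, -0.8]
grip_width: 0.0558
```

Run:
```python
from h import *
s=env.sense();print(s['ee_pos'],s['ft_force'],s['grip_width'])
to(.6447,.2315,.155);level()
```

```text
[0.58336132 0.38486505 0.14882514] [-0.1984673  -0.51291817 -0.7572547 ] 0.05580914972751632
tool shift mm [  -6.2 -128.8  103.4]
turn deg [ 0.   -0.01 -0.01] yaw of y 73.06
```

>>> {"name": "jog_arm", "arguments": {"increments": [[0, 0, 0, -6, -18, 14, 40], [0, 0, 0, -1, -30, 24, 40], [0, 0, 0, 0, -34, 27, 40], [0, 0, 0, 0, -28, 23, 40], [0, 0, 0, 0, -14, 11, 40], [0, 0, 0, 0, -5, 4, 40], [0, 0, 0, 0, 0, 0, 40], [0, 0, 0, 0, 0, 0, 40]]}}

```text
time_s: 12.7
ee_pos: [0.6409, 0.2279, 0.1455]
ee_rot: [-151.7, 89.3, -168.4]
ft_force: [0.5, 0.3, -1.2]
grip_width: 0.0563
```

Run:
```python
from h import *
T,s=tool(); c=optics.camera('wrist');print(s['ee_pos'],s['ft_force'],s['grip_width'])
p=cloud(c,T@c['tool_from_camera']); x,y,z=T[:3,3]; print(ringfit(p,x,y,z+.043), ringfit(p,.6437,.2316,.102))
to(.6447,.2315,.095);level()
```

```text
[0.64087775 0.22787661 0.14551416] [ 0.52971164  0.34208082 -1.23590804] 0.0562536620356422
(array([0.6405, 0.2283]), 3644, array([0.6405, 0.2282, 0.0244]), np.float64(0.1881)) (array([0.6438, 0.2315]), 745, array([0.6437, 0.2315, 0.0242]), np.float64(0.1015))
tool shift mm [50.4  4.7  3.4]
turn deg [-0.   -0.65  0.35] yaw of y 73.35
```

>>> {"name": "jog_arm", "arguments": {"increments": [[0, -0.6, 0.3, 8, 4, 3, 40], [0, 0, 0, 12, 0, 0, 40], [0, 0, 0, 10, 0, 0, 40], [0, 0, 0, 0, 0, 0, 40], [0, 0, 0, 0, 0, 0, 40]]}}

```text
time_s: 13.25
ee_pos: [0.6429, 0.2356, 0.1117]
ee_rot: [-163.6, 89.9, -179.9]
ft_force: [-0.1, -1.1, -1.4]
grip_width: 0.0561
```

Run:
```python
from h import *
s=env.sense();print(s['ee_pos'],s['ft_force'],s['grip_width'])
to(.6442,.2312,.095);level()
```

```text
[0.64293957 0.2356193  0.11166746] [-0.05568307 -1.14243988 -1.4188226 ] 0.05610832820488584
tool shift mm [16.7 -3.9  2.5]
turn deg [-0.   -0.08  0.02] yaw of y 73.68
```

>>> {"name": "jog_arm", "arguments": {"increments": [[0, 0, 0, 3, -4, 2, 40], [0, 0, 0, 0, 0, 0, 40], [0, 0, 0, 0, 0, 0, 40]]}}

```text
time_s: 13.55
ee_pos: [0.644, 0.2308, 0.1088]
ee_rot: [-166.1, 89.9, 177.6]
ft_force: [0.2, 0.5, -1.5]
grip_width: 0.0563
```

Run:
```python
from h import *
s=env.sense();print(s['ee_pos'],s['ft_force'],s['grip_width'])
to(.6442,.2312,.095);level()
```

```text
[0.64397133 0.23084109 0.10876414] [ 0.23202979  0.51738808 -1.45201539] 0.05633473143033927
tool shift mm [13.8  0.4  0.1]
turn deg [-0.   -0.06  0.02] yaw of y 73.68
```

>>> {"name": "jog_arm", "arguments": {"increments": [[0, 0, 0, 6, 0, 0, 40], [0, 0, 0, 4, 0, 0, 40], [0, 0, 0, 3, 0, 0, 40], [0, 0, 0, 1, 0, 0, 40], [0, 0, 0, 1, 0, 0, 40]]}}

```text
time_s: 14.05
ee_pos: [0.6449, 0.2307, 0.0947]
ee_rot: [55.3, 89.9, 38.9]
ft_force: [-4.1, -2.0, 12.1]
grip_width: 0.0562
```

>>> {"name": "jog_arm", "arguments": {"increments": [[0, 0, 0, 2, 0, 0, 40], [0, 0, 0, 3, 0, 0, 40]]}}

```text
time_s: 14.25
ee_pos: [0.645, 0.2307, 0.0946]
ee_rot: [40.0, 89.8, 23.7]
ft_force: [-8.2, -3.3, 22.3]
grip_width: 0.0565
```

Seated at the expected height and it holds at 22 N, so I release and back off.

>>> {"name": "jog_arm", "arguments": {"increments": [[0, 0, 0, 0, 0, 0, 40], [0, 0, 0, 0, 0, 0, 85], [0, 0, 0, 0, 0, 0, 85], [0, 0, 0, 0, 0, 0, 85], [0, 0, 0, -15, 0, 0, 85], [0, 0, 0, -25, 0, 0, 85], [0, 0, 0, -25, 0, 0, 85], [0, 0, 0, 0, 0, 0, 85]]}}

```text
time_s: 15.05
ee_pos: [0.6449, 0.2308, 0.1643]
ee_rot: [39.0, 89.8, 22.6]
ft_force: [0.5, 0.6, 0.3]
grip_width: 0.0852
```

Run:
```python
from h import *
T,s=tool(); c=optics.camera('wrist'); cv2.imwrite('pics/w7.png',c['frame']);print(s['ee_pos'])
p=cloud(c,T@c['tool_from_camera']); print(ringfit(p,.6437,.2316,.138)); print(ringfit(p,.4365,.330,.044))
c=optics.camera('scene');p=cloud(c,c['pose']); print(ringfit(p,.6437,.2316,.138))
to(.4365,.330,.12);level()
```

```text
[0.64487552 0.23076283 0.16434843]
(array([0.6445, 0.2311]), 1606, array([0.6445, 0.2311, 0.0241]), np.float64(0.1374))
None
(array([0.6441, 0.2313]), 99, array([0.6441, 0.2313, 0.0243]), np.float64(0.1371))
tool shift mm [  40.9   37.5 -226.5]
turn deg [ 0.   -0.02 -0.  ] yaw of y 73.65
```

View pics/w7.png

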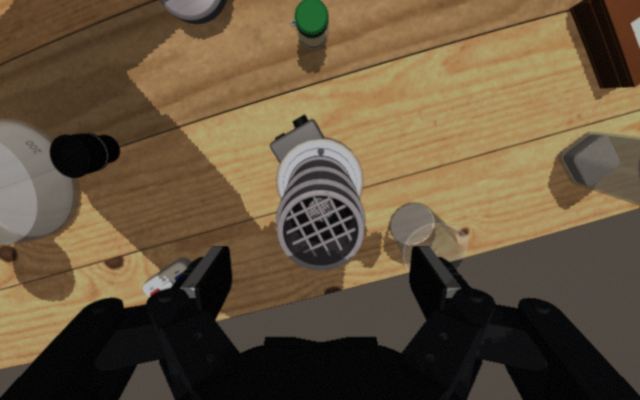

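>>> {"name": "jog_arm", "arguments": {"increments": [[0, 0, 0, -2, 3, -20, 85], [0, 0, 0, 0, 6, -38, 85], [0, 0, 0, 4, 7, -42, 85], [0, 0, 0, 6, 7, -42, 85], [0, 0, 0, 8, 7, -40, 85], [0, 0, 0, 8, 5, -28, 85], [0, 0, 0, 4, 2, -12, 85], [0, 0, 0, 0, 0, 0, 85]]}}

```text
time_s: 15.95
ee_pos: [0.4301, 0.3273, 0.1237]
ee_rot: [-130.9, 89.3, -147.4]
ft_force: [-0.2, -1.0, 0.0]
grip_width: 0.0849
```

>>> {"name": "jog_arm", "arguments": {"increments": [[0, 0, 0, 0, 0, 0, 85]]}}

```text
time_s: 16.05
ee_pos: [0.4305, 0.3271, 0.1235]
ee_rot: [-128.0, 89.3, -144.5]
ft_force: [0.1, -0.3, -0.0]
grip_width: 0.0854
```

Run:
```python
from h import *
T,s=tool(); c=optics.camera('wrist'); cv2.imwrite('pics/w8.png',c['frame']);print(s['ee_pos'])
p=cloud(c,T@c['tool_from_camera']); r=ringfit(p,.4365,.330,.044);print(r)
to(.4365,.330,0);level()
```

```text
[0.43050482 0.32711238 0.12348762]
(array([0.4358, 0.3311]), 959, array([0.4358, 0.3311, 0.0241]), np.float64(0.0435))
tool shift mm [123.4   5.6   5.6]
turn deg [-0.   -0.42  0.52] yaw of y 73.48
```

>>> {"name": "jog_arm", "arguments": {"increments": [[0, -0.4, 0.5, 15, 5, 4, 85], [0, 0, 0, 25, 0, 0, 85], [0, 0, 0, 25, 0, 0, 85], [0, 0, 0, 15, 0, 0, 85], [0, 0, 0, 0, 0, 0, 85], [0, 0, 0, 0, 0, 0, 85]]}}

```text
time_s: 16.7
ee_pos: [0.4472, 0.3294, 0.0435]
ee_rot: [38.7, 89.5, 21.6]
ft_force: [0.3, -0.4, 0.2]
grip_width: 0.0851
```

Run:
```python
from h import *
s=env.sense();print(s['ee_pos'],s['ft_force'],s['grip_width'])
to(.436,.3307,0);level()
```

```text
[0.44718392 0.3293795  0.04352977] [ 0.26051096 -0.44465063  0.17079529] 0.08506911702316795
tool shift mm [ 43.4  -2.3 -11.4]
turn deg [-0.    0.38 -0.3 ] yaw of y 72.9
```

>>> {"name": "jog_arm", "arguments": {"increments": [[0, 0.2, -0.2, 8, -2, -10, 85], [0, 0, 0, 12, 0, -1, 85], [0, 0, 0, 8, 0, 0, 85], [0, 0, 0, 0, 0, 0, 85], [0, 0, 0, 0, 0, 0, 85]]}}

```text
time_s: 17.2
ee_pos: [0.4377, 0.3317, 0.0156]
ee_rot: [41.7, 89.6, 24.6]
ft_force: [0.3, 0.5, 0.9]
grip_width: 0.0852
```

Run:
```python
from h import *
s=env.sense();print(s['ee_pos'],s['ft_force'],s['grip_width'])
to(.436,.3307,0);level()
```

```text
[0.43773082 0.33171444 0.01560776] [0.26182832 0.46393209 0.91550854] 0.08522251958084295
tool shift mm [15.6 -1.6 -1.4]
turn deg [-0.    0.31 -0.28] yaw of y 72.84
```

>>> {"name": "jog_arm", "arguments": {"increments": [[0, 0.3, -0.3, 8, -1, -2, 85], [0, 0, 0, 6, 0, 0, 85], [0, 0, 0, 1, 0, 0, 85], [0, 0, 0, 0, 0, 0, 70], [0, 0, 0, 0, 0, 0, 40], [0, 0, 0, 0, 0, 0, 40], [0, 0, 0, 0, 0, 0, 40], [0, 0, 0, 0, 0, 0, 40]]}}

```text
time_s: 18.0
ee_pos: [0.436, 0.3318, 0.0003]
ee_rot: [13.1, 90.0, -4.1]
ft_force: [0.1, -0.4, -0.1]
grip_width: 0.0563
```

Run:
```python
from h import *
T,s=tool(); c=optics.camera('wrist');print(s['ee_pos'],s['ft_force'],s['grip_width']); cv2.imwrite('pics/w9.png',c['frame'])
p=cloud(c,T@c['tool_from_camera']); r=ringfit(p,.436,.3307,.044);print(r);level()
```

```text
[4.35979135e-01 3.31819014e-01 3.15739368e-04] [ 0.0833473  -0.35011222 -0.06255865] 0.056277920390177975
(array([0.4361, 0.3317]), 3413, array([0.4361, 0.3317, 0.0243]), np.float64(0.0434))
turn deg [-0.    0.03 -0.  ] yaw of y 72.85
```

View pics/w9.png

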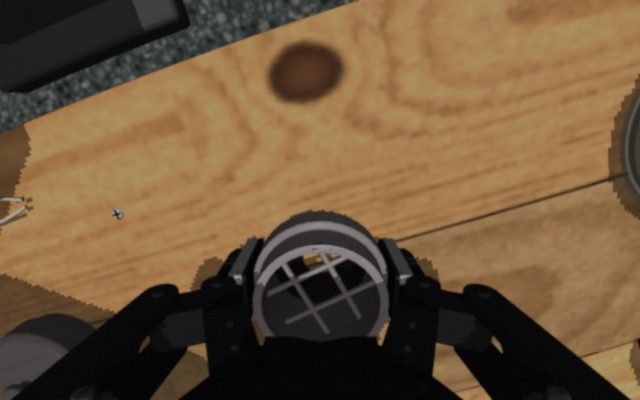

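>>> {"name": "jog_arm", "arguments": {"increments": [[0, 0, 0, -10, 0, 0, 40], [0, 0, 0, -25, 0, 0, 40], [0, 0, 0, -40, 0, 0, 40], [0, 0, 0, -45, 0, 0, 40], [0, 0, 0, -40, 0, 0, 40], [0, 0, 0, -20, 0, 0, 40], [0, 0, 0, -6, 0, 0, 40], [0, 0, 0, 0, 0, 0, 40]]}}

```text
time_s: 18.85
ee_pos: [0.4345, 0.3307, 0.1962]
ee_rot: [-102.8, 89.9, -120.0]
ft_force: [-0.2, 0.3, -2.0]
grip_width: 0.0561
```

Run:
```python
from h import *
s=env.sense();print(s['ee_pos'],s['ft_force'],s['grip_width'])
to(.6443,.2312,.185);level()
```

```text
[0.43451761 0.33073166 0.19615675] [-0.21820103  0.33471999 -1.98532589] 0.056085753187297166
tool shift mm [ 11.1 -33.2 229.8]
turn deg [-0.   -0.02  0.07] yaw of y 72.84
```

>>> {"name": "jog_arm", "arguments": {"increments": [[0, 0, 0, 0, -3, 20, 40], [0, 0, 0, 0, -5, 36, 40], [0, 0, 0, 0, -6, 42, 40], [0, 0, 0, 0, -6, 42, 40], [0, 0, 0, 0, -6, 38, 40], [0, 0, 0, 0, -4, 25, 40], [0, 0, 0, 0, -2, 10, 40], [0, 0, 0, 0, 0, 0, 40]]}}

```text
time_s: 19.65
ee_pos: [0.6284, 0.2319, 0.1806]
ee_rot: [-140.0, 88.8, -157.0]
ft_force: [-0.1, -0.1, -1.0]
grip_width: 0.0565
```

>>> {"name": "jog_arm", "arguments": {"increments": [[0, 0, 0, 0, 0, 0, 40]]}}

```text
time_s: 19.75
ee_pos: [0.6271, 0.2319, 0.1792]
ee_rot: [-141.5, 88.7, -158.4]
ft_force: [0.9, -0.8, -1.2]
grip_width: 0.0563
```

Run:
```python
from h import *
T,s=tool(); c=optics.camera('wrist');print(s['ee_pos'],s['ft_force'],s['grip_width'])
p=cloud(c,T@c['tool_from_camera']); x,y,z=T[:3,3]; print(ringfit(p,x,y,z+.0437), ringfit(p,.6444,.2312,.138))
to(.6443,.2312,.130);level()
```

```text
[0.62706085 0.23189967 0.17919858] [ 0.86281989 -0.84006055 -1.20429966] 0.05629468816209275
(array([0.6281, 0.2322]), 3433, array([0.6281, 0.2321, 0.0243]), np.float64(0.2224)) (array([0.6435, 0.2318]), 26, array([0.6465, 0.23  , 0.0277]), np.float64(0.1361))
tool shift mm [48.8  5.1 17.9]
turn deg [-0.01 -1.04  0.84] yaw of y 73.08
```

>>> {"name": "jog_arm", "arguments": {"increments": [[0, -0.7, 0.6, 2, 3, 11, 40], [0, -0.2, 0.2, 2, 0, 4, 40], [0, 0, 0, 0, 0, 0, 40], [0, 0, 0, 0, 0, 0, 40]]}}

```text
time_s: 20.2
ee_pos: [0.6406, 0.2329, 0.1754]
ee_rot: [136.4, 89.9, 119.7]
ft_force: [0.1, -0.5, -0.4]
grip_width: 0.0562
```

Run:
```python
from h import *
T,s=tool(); c=optics.camera('wrist');print(s['ee_pos'],s['ft_force'],s['grip_width'])
p=cloud(c,T@c['tool_from_camera']); x,y,z=T[:3,3]; print(ringfit(p,x,y,z+.0437), ringfit(p,.6444,.2312,.138))
to(.6443,.2312,.130);level()
```

```text
[0.64056048 0.23294319 0.17537977] [ 0.14004819 -0.46641502 -0.37771243] 0.05616557593030183
(array([0.6408, 0.2328]), 3406, array([0.6408, 0.2328, 0.0243]), np.float64(0.2184)) (array([0.6446, 0.2312]), 682, array([0.6443, 0.2312, 0.024 ]), np.float64(0.1374))
tool shift mm [45.4 -0.7  4.2]
turn deg [ 0.   -0.07 -0.07] yaw of y 73.3
```

>>> {"name": "jog_arm", "arguments": {"increments": [[0, 0, 0, 8, -1, 4, 40], [0, 0, 0, 10, 0, 0, 40], [0, 0, 0, 8, 0, 0, 40], [0, 0, 0, 0, 0, 0, 40], [0, 0, 0, 0, 0, 0, 40]]}}

```text
time_s: 20.75
ee_pos: [0.6437, 0.2307, 0.1466]
ee_rot: [161.8, 89.9, 145.1]
ft_force: [-0.4, -0.7, -0.1]
grip_width: 0.0565
```

Run:
```python
from h import *
s=env.sense();print(s['ee_pos'],s['ft_force'],s['grip_width'])
to(.6443,.2312,.130);level()
```

```text
[0.64372242 0.23073256 0.14658355] [-0.36328158 -0.68147729 -0.05779857] 0.05646699778884755
tool shift mm [16.6  0.6  0.5]
turn deg [ 0.   -0.12 -0.04] yaw of y 73.32
```

>>> {"name": "jog_arm", "arguments": {"increments": [[0, 0, 0, 6, 0, 0, 40], [0, 0, 0, 6, 0, 0, 40], [0, 0, 0, 3, 0, 0, 40], [0, 0, 0, 2, 0, 0, 40], [0, 0, 0, 1, 0, 0, 40], [0, 0, 0, 1, 0, 0, 40]]}}

```text
time_s: 21.35
ee_pos: [0.6445, 0.2308, 0.1301]
ee_rot: [64.3, 89.9, 47.6]
ft_force: [-3.0, -0.8, 4.6]
grip_width: 0.0563
```

>>> {"name": "jog_arm", "arguments": {"increments": [[0, 0, 0, 3, 0, 0, 40], [0, 0, 0, 3, 0, 0, 40]]}}

```text
time_s: 21.55
ee_pos: [0.6454, 0.2308, 0.1301]
ee_rot: [37.1, 89.6, 20.4]
ft_force: [-6.8, -2.5, 18.1]
grip_width: 0.0562
```

>>> {"name": "jog_arm", "arguments": {"increments": [[0, 0, 0, 0, 0, 0, 40], [0, 0, 0, 0, 0, 0, 85], [0, 0, 0, 0, 0, 0, 85], [0, 0, 0, 0, 0, 0, 85], [0, 0, 0, -15, 0, 0, 85], [0, 0, 0, -25, 0, 0, 85], [0, 0, 0, -25, 0, 0, 85], [0, 0, 0, 0, 0, 0, 85]]}}

```text
time_s: 22.35
ee_pos: [0.6451, 0.2306, 0.1994]
ee_rot: [37.2, 89.6, 20.5]
ft_force: [0.9, -0.2, 0.3]
grip_width: 0.085
```

Run:
```python
from h import *
T,s=tool(); c=optics.camera('wrist'); cv2.imwrite('pics/w10.png',c['frame']);print(s['ee_pos'])
p=cloud(c,T@c['tool_from_camera']); print(ringfit(p,.6445,.2312,.174))
c=optics.camera('scene');p=cloud(c,c['pose']); print(ringfit(p,.6445,.2312,.174))
c=optics.camera('top');p=cloud(c,c['pose']); print(ringfit(p,.6445,.2312,.174))
to(.450,.177,.12);level()
```

```text
[0.64508248 0.23063283 0.19944032]
(array([0.6454, 0.2308]), 1600, array([0.6454, 0.2309, 0.0241]), np.float64(0.1734))
(array([0.6451, 0.2312]), 104, array([0.6451, 0.2312, 0.0244]), np.float64(0.1733))
None
tool shift mm [  74.5 -106.1 -169.7]
turn deg [-0.    0.04 -0.04] yaw of y 73.3
```

View pics/w10.png

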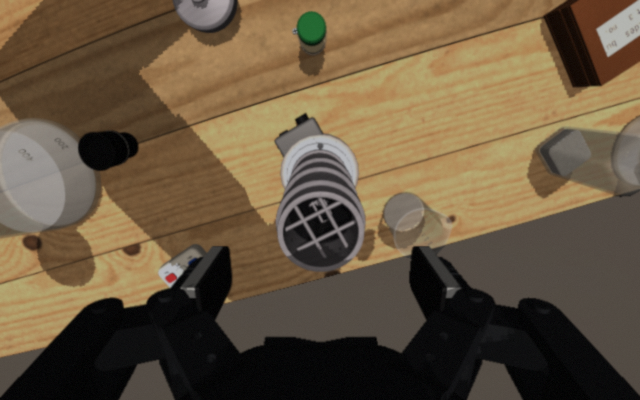

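>>> {"name": "jog_arm", "arguments": {"increments": [[0, 0, 0, 0, -12, -19, 85], [0, 0, 0, 0, -22, -35, 85], [0, 0, 0, 5, -24, -38, 85], [0, 0, 0, 15, -20, -33, 85], [0, 0, 0, 18, -14, -24, 85], [0, 0, 0, 12, -6, -10, 85], [0, 0, 0, 0, 0, 0, 85], [0, 0, 0, 0, 0, 0, 85]]}}

```text
time_s: 23.3
ee_pos: [0.4498, 0.1773, 0.1336]
ee_rot: [-142.8, 89.3, -159.5]
ft_force: [0.1, 0.8, 0.2]
grip_width: 0.085
```

Run:
```python
from h import *
T,s=tool(); c=optics.camera('wrist'); cv2.imwrite('pics/w11.png',c['frame']);print(s['ee_pos'])
p=cloud(c,T@c['tool_from_camera'])
m=(p[...,2]>.029)&(p[...,2]<.05)&(np.hypot(p[...,0]-.45,p[...,1]-.177)<.04); q=p[m]
print(len(q),cv2.minEnclosingCircle(q[:,:2].astype(np.float32)), q.mean(0))
k=q[q[:,2]>.0425]; print(len(k),k.mean(0),circ(k[:,:2]), q[:,2].max())
to(.450,.177,0);level()
```

```text
[0.44975394 0.17732497 0.13359927]
3309 ((0.45029178261756897, 0.17728754878044128), 0.02866048738360405) [0.44886495 0.17770613 0.03322735]
326 [0.45033054 0.1772347  0.0435696 ] [0.45046377 0.17722823 0.00596412] 0.04575215347174688
tool shift mm [133.6   0.8   1.7]
turn deg [-0.   -0.61  0.46] yaw of y 73.29
```

View pics/w11.png

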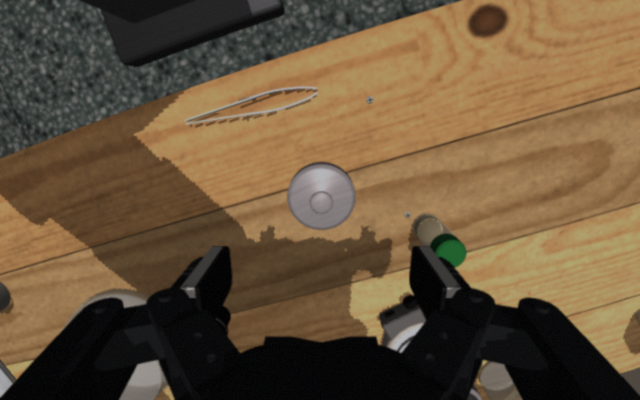

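>>> {"name": "jog_arm", "arguments": {"increments": [[0, -0.4, 0.3, 10, 1, 1, 85], [0, 0, 0, 25, 0, 0, 85], [0, 0, 0, 30, 0, 0, 85], [0, 0, 0, 20, 0, 0, 85], [0, 0, 0, 0, 0, 0, 85], [0, 0, 0, 0, 0, 0, 85]]}}

```text
time_s: 23.95
ee_pos: [0.462, 0.1816, 0.0502]
ee_rot: [37.0, 89.6, 20.3]
ft_force: [0.3, 0.3, 0.7]
grip_width: 0.0848
```

Run:
```python
from h import *
s=env.sense();print(s['ee_pos'],s['ft_force'],s['grip_width'])
to(.4504,.1772,0);level()
```

```text
[0.46200888 0.18155307 0.05015853] [0.25554852 0.27954411 0.68140331] 0.08484561812634249
tool shift mm [ 50.1  -7.7 -10.1]
turn deg [-0.    0.32 -0.24] yaw of y 73.23
```

>>> {"name": "jog_arm", "arguments": {"increments": [[0, 0.2, -0.2, 4, -7, -9, 85], [0, 0, 0, 10, 0, 0, 85], [0, 0, 0, 12, 0, 0, 85], [0, 0, 0, 0, 0, 0, 85], [0, 0, 0, 0, 0, 0, 85]]}}

```text
time_s: 24.45
ee_pos: [0.4539, 0.1783, 0.0253]
ee_rot: [31.7, 89.6, 14.9]
ft_force: [-0.3, -0.2, -0.1]
grip_width: 0.0849
```

Run:
```python
from h import *
s=env.sense();print(s['ee_pos'],s['ft_force'],s['grip_width'])
to(.4504,.1772,0);level()
```

```text
[0.45385203 0.17828743 0.02525039] [-0.26896328 -0.19532541 -0.07878955] 0.08490075761467762
tool shift mm [25.2 -2.1 -3.1]
turn deg [-0.    0.35 -0.22] yaw of y 73.23
```

>>> {"name": "jog_arm", "arguments": {"increments": [[0, 0.3, -0.2, 10, -2, -3, 85], [0, 0, 0, 10, 0, 0, 85], [0, 0, 0, 4, 0, 0, 85], [0, 0, 0, 0, 0, 0, 85], [0, 0, 0, 0, 0, 0, 85]]}}

```text
time_s: 24.95
ee_pos: [0.4501, 0.1772, -0.001]
ee_rot: [-43.2, 90.0, -59.9]
ft_force: [0.3, -0.3, 0.9]
grip_width: 0.0849
```

Run:
```python
from h import *
s=env.sense();print(s['ee_pos'],s['ft_force'],s['grip_width'])
to(.4504,.1772,0);level()
```

```text
[ 0.45013386  0.17720023 -0.0010127 ] [ 0.3041749  -0.3185658   0.93798845] 0.08491740575921089
tool shift mm [-1.   0.1  0.3]
turn deg [0.   0.01 0.01] yaw of y 73.23
```

>>> {"name": "jog_arm", "arguments": {"increments": [[0, 0, 0, -1, 0, 0, 70], [0, 0, 0, 0, 0, 0, 40], [0, 0, 0, 0, 0, 0, 40], [0, 0, 0, 0, 0, 0, 40], [0, 0, 0, 0, 0, 0, 40], [0, 0, 0, 0, 0, 0, 40]]}}

```text
time_s: 25.55
ee_pos: [0.4508, 0.1775, 0.001]
ee_rot: [28.5, 89.9, 11.7]
ft_force: [0.8, -0.1, -1.4]
grip_width: 0.0562
```

```bash
cat >> h.py <<'E'
def lid(p,x,y,zb):
    m=(abs(p[...,2]-zb-.0435)<.002)&(np.hypot(p[...,0]-x,p[...,1]-y)<.015); q=p[m]
    return (len(q), q.mean(0).round(4)) if len(q) else None
E
python3 - <<'E'
from h import *
T,s=tool(); c=optics.camera('wrist');print(s['ee_pos'],s['ft_force'],s['grip_width']); cv2.imwrite('pics/w12.png',c['frame'])
p=cloud(c,T@c['tool_from_camera']); print(lid(p,.4504,.1772,0));level()
E
```

```text
[0.4508225  0.17745338 0.00098149] [ 0.7950751  -0.14570125 -1.35855749] 0.056176882086827376
(1524, array([0.4504, 0.1776, 0.0436]))
turn deg [-0.    0.08 -0.04] yaw of y 73.23
```

View pics/w12.png

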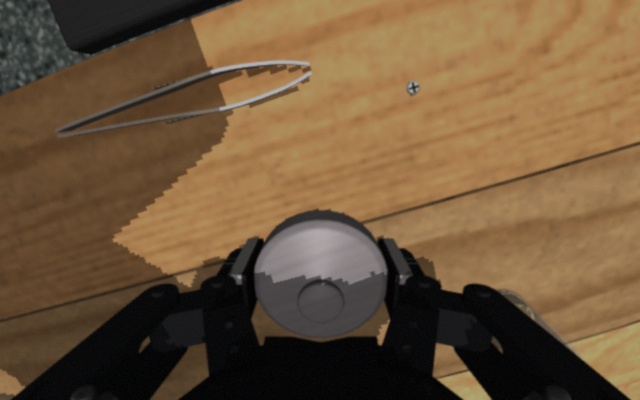

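>>> {"name": "jog_arm", "arguments": {"increments": [[0, 0, 0, -10, 0, 0, 40], [0, 0, 0, -28, 0, 0, 40], [0, 0, 0, -44, 0, 0, 40], [0, 0, 0, -48, 0, 0, 40], [0, 0, 0, -45, 0, 0, 40], [0, 0, 0, -28, 0, 0, 40], [0, 0, 0, -10, 0, 0, 40], [0, 0, 0, 0, 0, 0, 40]]}}

```text
time_s: 26.4
ee_pos: [0.4483, 0.1765, 0.2249]
ee_rot: [-123.1, 90.0, -139.8]
ft_force: [-0.2, 0.2, -2.1]
grip_width: 0.0563
```

Run:
```python
from h import *
s=env.sense();print(s['ee_pos'],s['ft_force'],s['grip_width'])
to(.6455,.2310,.22);level()
```

```text
[0.44826425 0.17652095 0.22492014] [-0.15351825  0.23445651 -2.05644812] 0.056257478123427095
tool shift mm [  4.8 109.1 173.1]
turn deg [-0.   -0.02  0.04] yaw of y 73.23
```

>>> {"name": "jog_arm", "arguments": {"increments": [[0, 0, 0, 0, 12, 18, 40], [0, 0, 0, 0, 21, 33, 40], [0, 0, 0, 0, 24, 38, 40], [0, 0, 0, 0, 23, 37, 40], [0, 0, 0, 0, 14, 23, 40], [0, 0, 0, 0, 7, 11, 40], [0, 0, 0, 0, 0, 0, 40], [0, 0, 0, 0, 0, 0, 40]]}}

```text
time_s: 27.2
ee_pos: [0.6289, 0.2259, 0.2051]
ee_rot: [-143.0, 88.6, -159.7]
ft_force: [-1.2, -0.2, -1.5]
grip_width: 0.0566
```

Run:
```python
from h import *
s=env.sense();print(s['ee_pos'],s['ft_force'],s['grip_width'])
to(.6455,.2310,.167);level()
```

```text
[0.62887849 0.22587458 0.20507698] [-1.21428345 -0.15661787 -1.47877748] 0.056611858608902874
tool shift mm [37.6 10.3 15.2]
turn deg [-0.01 -1.11  0.84] yaw of y 73.26
```

>>> {"name": "jog_arm", "arguments": {"increments": [[0, -0.8, 0.6, -3, 7, 10, 40], [0, -0.2, 0.2, 0, 2, 3, 40], [0, 0, 0, 0, 0, 0, 40], [0, 0, 0, 0, 0, 0, 40]]}}

```text
time_s: 27.6
ee_pos: [0.6422, 0.2304, 0.2067]
ee_rot: [-156.1, 89.8, -172.8]
ft_force: [-0.1, -0.3, -1.3]
grip_width: 0.0559
```

Run:
```python
from h import *
T,s=tool();print(s['ee_pos'],s['ft_force'],s['grip_width'])
c=optics.camera('wrist'); p=cloud(c,T@c['tool_from_camera']); x,y,z=T[:3,3]; print(lid(p,x,y,z-.001),ringfit(p,.6452,.231,.174))
to(.6455,.2310,.167);level()
```

```text
[0.64215955 0.2303575  0.2067266 ] [-0.08977574 -0.29658598 -1.3047037 ] 0.05589696007271212
(1512, array([0.6419, 0.2305, 0.2493])) (array([0.6455, 0.2308]), 610, array([0.6459, 0.2307, 0.0246]), np.float64(0.1735))
tool shift mm [39.8  1.6  3.1]
turn deg [-0.   -0.17  0.07] yaw of y 73.27
```

>>> {"name": "jog_arm", "arguments": {"increments": [[0, -0.1, 0, 6, 1, 3, 40], [0, 0, 0, 8, 0, 0, 40], [0, 0, 0, 6, 0, 0, 40], [0, 0, 0, 0, 0, 0, 40], [0, 0, 0, 0, 0, 0, 40]]}}

```text
time_s: 28.15
ee_pos: [0.6449, 0.2303, 0.1852]
ee_rot: [-131.2, 89.9, -147.9]
ft_force: [0.3, 0.5, -0.5]
grip_width: 0.0564
```

Run:
```python
from h import *
T,s=tool();print(s['ee_pos'],s['ft_force'],s['grip_width'])
to(.6455,.2309,.167);level()
```

```text
[0.64493336 0.23029597 0.18523605] [ 0.26302773  0.49274831 -0.53633581] 0.05644706466623987
tool shift mm [18.2  0.8  0.4]
turn deg [-0.   -0.07  0.08] yaw of y 73.27
```

>>> {"name": "jog_arm", "arguments": {"increments": [[0, 0, 0, 6, 0.5, 0, 40], [0, 0, 0, 6, 0, 0, 40], [0, 0, 0, 4, 0, 0, 40], [0, 0, 0, 2, 0, 0, 40], [0, 0, 0, 1, 0, 0, 40], [0, 0, 0, 1, 0, 0, 40]]}}

```text
time_s: 28.75
ee_pos: [0.6461, 0.2309, 0.1667]
ee_rot: [5.1, 89.9, -11.6]
ft_force: [-2.0, -0.8, 4.1]
grip_width: 0.0562
```

>>> {"name": "jog_arm", "arguments": {"increments": [[0, 0, 0, 3, 0, 0, 40], [0, 0, 0, 3, 0, 0, 40]]}}

```text
time_s: 28.95
ee_pos: [0.6476, 0.2307, 0.1668]
ee_rot: [18.0, 89.5, 1.2]
ft_force: [-5.8, -2.7, 16.0]
grip_width: 0.0565
```

>>> {"name": "jog_arm", "arguments": {"increments": [[0, 0.4, 0, 0, 0, -1, 40], [0, 0, 0, 0, 0, 0, 85], [0, 0, 0, 0, 0, 0, 85], [0, 0, 0, 0, 0, 0, 85], [0, 0, 0, -15, 0, 0, 85], [0, 0, 0, -25, 0, 0, 85], [0, 0, 0, -25, 0, 0, 85], [0, 0, 0, 0, 0, 0, 85]]}}

```text
time_s: 29.75
ee_pos: [0.6461, 0.2308, 0.2324]
ee_rot: [107.1, 89.9, 90.3]
ft_force: [1.4, -0.7, 0.3]
grip_width: 0.0851
```

Run:
```python
from h import *
T,s=tool(); c=optics.camera('wrist'); cv2.imwrite('pics/w13.png',c['frame']);print(s['ee_pos'])
p=cloud(c,T@c['tool_from_camera']); print(lid(p,.6455,.231,.166))
def plane(p):
    m=(np.hypot(p[...,0]-.6455,p[...,1]-.231)<.024)&(np.hypot(p[...,0]-.6455,p[...,1]-.231)>.011)&(abs(p[...,2]-.198)<.006);q=p[m]
    if len(q)<30: return None
    A=np.c_[q[:,:2]-[.6455,.231],np.ones(len(q))]; k=np.linalg.lstsq(A,q[:,2],rcond=None)[0]; return len(q),np.degrees(k[:2]).round(2),k[2].round(4)
print('lid top tilt deg',plane(p))
c=optics.camera('scene'); cv2.imwrite('pics/scene13.png',cv2.resize(c['frame'][120:270,220:420],None,fx=4,fy=4)); p=cloud(c,c['pose']); print(lid(p,.6455,.231,.166),plane(p))
```

```text
[0.64611255 0.23075369 0.23238158]
(681, array([0.6467, 0.2311, 0.2093]))
lid top tilt deg (3283, array([1.  , 0.05]), np.float64(0.1983))
(23, array([0.6448, 0.2329, 0.2093])) (106, array([ 1.9 , -2.08]), np.float64(0.1991))
```

View pics/scene13.png

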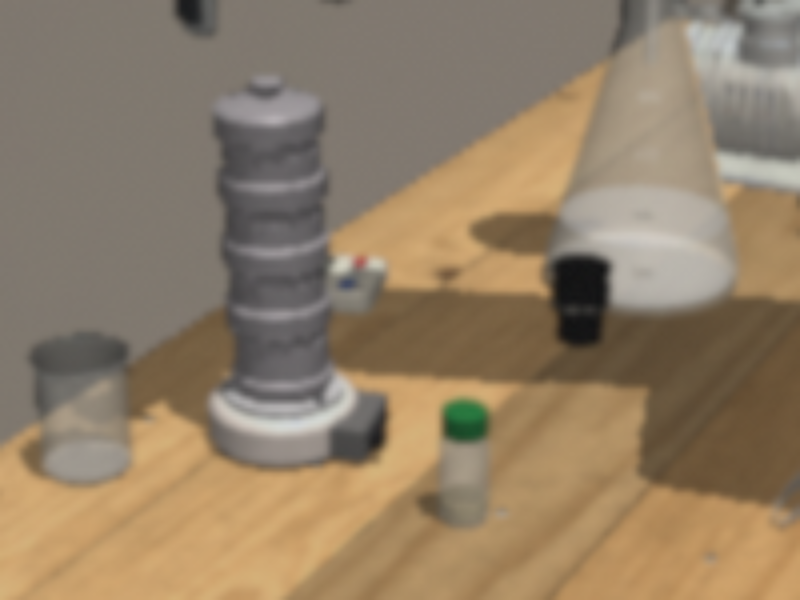

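View pics/w13.png

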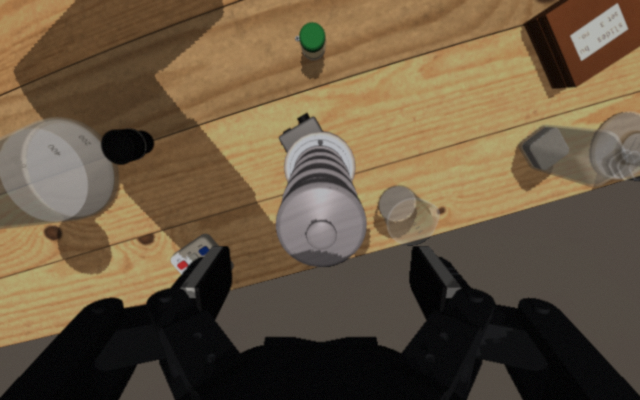

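>>> {"name": "jog_arm", "arguments": {"increments": [[0, 0, 0, -20, 0, 10, 85], [0, 0, 0, -20, 0, 15, 85], [0, 0, 0, -10, 0, 10, 85], [0, 0, 0, 0, 0, 0, 85], [0, 0, 0, 0, 0, 0, 85]]}}

```text
time_s: 30.35
ee_pos: [0.6758, 0.2192, 0.2705]
ee_rot: [-150.1, 89.0, -166.8]
ft_force: [0.0, 0.7, -0.4]
grip_width: 0.0852
```

Run:
```python
from h import *
T,s=tool(); c=optics.camera('wrist'); print(s['ee_pos'])
p=cloud(c,T@c['tool_from_camera']); print(lid(p,.6455,.231,.166))
x,y=.6462,.2311
r=np.hypot(p[...,0]-x,p[...,1]-y)
m=(r<.022)&(r>.011)&(abs(p[...,2]-.198)<.006);q=p[m]
A=np.c_[q[:,:2]-[x,y],r[m]**2,np.ones(len(q))]; k=np.linalg.lstsq(A,q[:,2],rcond=None)[0]; print(len(q),np.degrees(k[:2]),k)
for a in range(-180,180,45):
    th=np.degrees(np.arctan2(p[...,1]-y,p[...,0]-x)); mm=m&(abs((th-a+180)%360-180)<20); print(a,mm.sum(),p[mm][:,2].mean().round(4))
b=p[(abs(p[...,2])<.01)&(r<.4)]; A=np.c_[b[:,:2],np.ones(len(b))]; print('bench tilt',np.degrees(np.linalg.lstsq(A,b[:,2],rcond=None)[0][:2]))
```

```text
[0.67577269 0.21917151 0.27048545]
(540, array([0.6469, 0.2311, 0.2094]))
2168 [0.56684235 0.08963284] [ 9.89326543e-03  1.56438816e-03 -6.41465232e+00  2.00578085e-01]
-180 265 0.1985
-135 255 0.1985
-90 236 0.1986
-45 216 0.1988
0 206 0.1988
45 231 0.1988
90 247 0.1987
135 266 0.1985
bench tilt [-0.00604073  0.07472633]
```

>>> {"name": "jog_arm", "arguments": {"increments": [[0, 0, 0, -10, 0, 0, 85], [0, 0, 0, 0, 0, 0, 85], [0, 0, 0, 0, 0, 0, 85]]}}

```text
time_s: 30.7
ee_pos: [0.6737, 0.2194, 0.2787]
ee_rot: [-149.5, 88.7, -166.1]
ft_force: [-0.2, 0.2, -0.8]
grip_width: 0.0852
```

Run:
```python
from h import *
c=optics.camera('scene'); a=cv2.imread('pics/scene4.png')
for n,(u,v) in dict(vial=(336,236),eyep=(365,195),beaker=(240,222)).items():
    print(n,np.abs(c['frame'][v-14:v+14,u-10:u+10].astype(int)-a[v-14:v+14,u-10:u+10]).mean())
s=env.sense();print(s['ee_pos'],s['ft_force'],s['time_s']); print(env.hand_in())
```

```text
vial 4.038690476190476
eyep 3.4291666666666667
beaker 4.466666666666667
[0.67382166 0.21943769 0.27901943] [-0.00891005 -0.49093459  0.3184392 ] 30.75
the job is handed in; nothing more can be done
None
```

The sieve stack is built on the receiver pan in the order asked: fine, medium, coarse, then the lid. I pushed each part down at 16–22 N until it stopped moving. The job was handed in at 30.75 s.

- **Seating:** the rim heights measured about 0.101, 0.137 and 0.173 m, and the lid's knob top 0.209 m. Fully seated values are 0.102, 0.138, 0.174 and 0.210 m. The readings run about 0.6 mm low, as they also did for parts standing on the bench.
- **Upright:** the lid's top measured 0.6° of tilt. I put about half of that down to the dome's curvature and the centre I used, leaving roughly 0.2°. A rougher first fit from closer up gave 1°, and the scene camera's, from few points, about 2–3°.
- **Alignment:** the parts sit about 1 mm further out in x going up, roughly 4 mm from pan to lid. Each step is within the play of the spigots.
- **Bystanders:** the vial, eyepiece and beaker look unmoved. A before-and-after scene picture differed there by only about 4 grey levels. I saw no contact with them.

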